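Unhook the glue-up weight and set it on the glued patch

ROBOT

A 6-joint arm with a two-finger parallel gripper is mounted at the origin on a cart in front of the work surface, level with it; the furniture and walls round the work are solid. World frame = base frame: x ahead of the robot, y to its left, z up, the work surface at z = 0. Lengths are in mm, angles in degrees, forces in N, time in s.
With the tool pointing down it reaches from about 350 to 925 mm from the base axis. Payload 6.4 kg.
Tool frame: the origin (TCP) lies at the very end of the fingers, on their centre line; the grasp point (between the pads) lies 19 mm behind it; z points along the fingers, y is the line along which they close (so a half turn about z gives the same grasp; the last joint's range is limited). The gripper opens to 85 mm and grips with 20 to 120 N. Pads are 22 mm wide; open, the fingers measure 114 mm over their backs; the gripper's body (76 mm by 85 mm) begins 54 mm behind the grasp point. The pads swing forward as they close: fully open they stand 13 mm farther back than shut.
Start: joints at [-9.975, 14.043, 89.255, -0, 76.702, -9.975], TCP at [650.011, 0.004, 231.29] pointing down, gripper open.
Joint ranges: [-179.41, 179.41], [-58.25, 129.5], [7.25, 145.43], [-54.29, 234.29], [11.92, 165.04], [-157.13, 157.13]. Speed limits (degrees/s): [147.25, 147.25, 180, 180, 180, 180].

INTERFACE

Orientations are given as [roll, pitch, yaw] about the fixed x, y, z axes, in that order (R = Rz(yaw) Ry(pitch) Rx(roll)).
In Python, from bench import ctrl gives the robot as it stands.
- The arm moves only by the tool servo_tool, never from a script. Its arguments are lists of equal length, an entry for each row: "translation": the shift along the tool's x, y, z in cm, a list of three; "delta_rot": the turn, a rotation vector about the tool's x, y, z in rad, a list of three. In form: {"translation": [[dx, dy, dz], ...], "delta_rot": [[wx, wy, wz], ...]}. A call has 1 to 20 rows; each row is the pose to reach, as a shift and turn from the pose commanded when the call began, along the tool's axes at that moment; what a row does not reach only later rows make up. A row lasts 1/8 s, in which the tool goes at most 62.5 mm and 10.7 degrees, less where a joint would pass 70% of its speed; a pose out of reach is approached as far as the arm can. A call with a gripper value outside its range is refused whole. "jaw" is the finger opening in cm, from 0 to 8.54, set as the call begins (left out, the last holds). The fingers move at their own pace and stop on an object; the grip force is fixed at half the most. Time passes only in rows, so rows that repeat a pose let the fingers close. It gives the time, the measured TCP pose, the force, the opening and the grip force at its end, in the units of the state.
- ctrl.observe(): the state, without advancing time (a new reading comes with each control period).
- ctrl.capture(name): name is "scene" or "side" or "wrist"; returns a dict with "pixels" (384x512x3 uint8, blue, green, red), "fovy" (degrees; the focal length in pixels is half the picture's height over the tangent of half this angle, whatever the lens; pixels are square), "cx", "cy" (the principal point, pixels), "k1" (the pictures are not rectified: a ray, as slopes to the right and down, at radius r is drawn at 1 + k1 r^2 times it, then the intrinsics apply), "R" (3x3) and "t" (3): a world point X has camera coordinates R X + t; the wrist camera has in their place "T_tool_cam" (4x4, takes a point from camera to tool coordinates, whose origin is the TCP and whose axes are the flange's). Camera axes: x right, y down, z forward; pixel columns grow to the right and rows downward; lengths in mm; the calibration is good to about 2 mm. A picture is of the moment at which its call begins: read the wrist's pose just before it. There is no depth.
- ctrl.finish_job(): hands the job in; it is judged then, once.
The state is a dict: "clock": time; "qpos": joint angles; "qd": joint speeds; "tau": joint torques, N m; "tcp_pos": TCP position; "eef_rot": TCP orientation; "wrist_force": force on the tool from outside, world axes, zero at the start; "moment": the same for the moment, N m; "finger_gap": opening from 0.0 (shut) to 1.0 (fully open); "grasp_force": force on a finger pad.
Only numpy, scipy, OpenCV 4.12 (cv2) and the standard library are available. Lean on these libraries where they do the work, as an engineer would, in place of code of your own. Each camera call takes 0.05 s, during which the arm holds its last target. There are 200 camera calls.

TASK

Take the blue weight off the safety hook by its black top grip: push the weight back so that its bar presses the sprung keeper open (do not touch the hook or the keeper with the gripper), lift the bar out past the hook's lip and draw the weight off. Then carry it over and set it gently, upright, on the middle of the light plywood patch without shifting the patch, and let go; leave the glue bottle, the brush and the pencil where they are.

Things in the scene. Friction and masses are not known exactly. Their poses are not given: they have to be found in the camera images.
- weight_grip (a point): Centre of the loose weight's black rubber top grip, where to grasp it: 14 mm thick along x, 72 mm long along y, 28 mm high. Axes are the weight's own, z up. Below it a ladder-shaped bail in the plane x = 0: two upright 8 mm rods at y = +-28 mm and between them the hook bar, 10 mm thick, along y, its centre 50 mm below this point. At the start the bar lies on the hook, weight x along stand x.
- weight_foot (a point): Centre of the underside of the weight, 150 mm below weight_grip. The foot is a blue disc 70 mm across and 30 mm high; its top is 70 mm below the centre of the hook bar.
- glue_weight: The blue weight as a whole, about 0.6 kg, 164 mm tall; origin at the centre of its underside.
- hook_stand: Fixed stand: grey base plate 150 x 100 x 10 mm, grey post 32 mm wide and 149 mm high at the back, yellow hook 16 mm wide. Origin on the table below the hook's seat; +x points back to the post (its front face at x = 64 mm), the hook's nose points to -x (tip at x = -20 mm), z up. A lip on the nose reaches back over the bar to x = +4 mm, so the bar cannot be lifted straight up.
- hook_seat (a point): Centre of the hung hook bar (stand x = y = 0, 140 mm above the table), axes as the stand's. Way off: bar 10 to 20 mm back (+x) from here, best 14, pressing the keeper; then up 20 to 36 mm, best 27 (under 20 the bar is not over the lip, which ends 15 mm above this point; over 36 the weight's disc strikes the hook from below); then 80 mm or more to -x.
- keeper (a joint): Angle of the steel sprung keeper behind the bar, rad: 0 = shut (its face 1 mm behind the hung bar), up to 0.75 = tipped back towards the post. A spring shuts it; it pushes with 2 to 6 N at the bar's height. It reads about 0.5 when the bar is 14 mm back.
- keeper_top (a point): Middle of the keeper's upper front edge, 12 mm above and 6 mm behind (+x) the hook_seat when shut; the keeper is 26 mm wide, and no part of the hook or keeper reaches more than 16 mm above the hook_seat.
- patch: Loose square light-coloured plywood patch 96 x 96 x 8 mm, lying within 20 mm of the board's middle; origin at the centre of its underside, z up (top 8 mm above it).
- board: Fixed brown wooden board 200 x 130 x 12 mm flat on the table, with the patch on it; origin at the centre of its underside, long side along its x.
- glue_bottle: White glue bottle lying down, 189 x 74 mm, 65 mm high, between the hook and the board; origin at the centre of its underside.
- flat_brush: Flat brush with red handle, 228 x 51 x 16 mm, lying in front; origin at the centre of its underside.
- carpenter_pencil: Flat red carpenter's pencil, 153 x 14 x 8 mm, lying in front; origin at the centre of its underside.
Not all that is in view belongs to the job. Leave any purple or red look-alike of the glue_weight alone.

How it is judged:
By the outcome, as a careful person would: the job done as asked, in the order asked, and still so for the second after the job is handed in, with the robot touching nothing.
It also fails if it takes over 45 s, if anything falls off the work surface, if the arm or the gripper's body presses on something with over 40 N, if the wrist force passes 120 N, or if a joint passes its speed limit or range.

## Working session

There is one attempt and no reset: what is moved stays moved. The work goes in short steps, Python scripts to look and compute and a tool call to move; the robot and the scene stay as the last step left them, time stands still between calls to the robot, and variables do not carry over. Pictures are saved under pics/ and viewed, at most 10 in all, crops included, and the job is handed in when it is done.

Besides the shell and the picture viewer there is one more tool, called after ">>>" by a JSON object that holds its "api" and its "payload". servo_tool: Moves the arm, as the interface text tells. Its arguments: {"type":"object","properties":{"translation":{"type":"array","items":{"type":"array","items":{"type":"number"}}},"delta_rot":{"type":"array","items":{"type":"array","items":{"type":"number"}}},"jaw":{"type":"number"}},"required":["translation","delta_rot"]}

```bash
mkdir -p pics
cat > h.py <<'E'
import numpy as np, cv2
from bench import ctrl
from scipy.spatial.transform import Rotation as Ro
def cap(n):
    s=ctrl.observe(); c=ctrl.capture(n)
    if n=='wrist':
        T=np.array(c['T_tool_cam']); Rt=Ro.from_euler('xyz',s['eef_rot'],degrees=True).as_matrix()
        Rw=Rt@T[:3,:3]; o=Rt@T[:3,3]+np.array(s['tcp_pos']); R=Rw.T; t=-R@o
    else: R=np.array(c['R']); t=np.array(c['t'])
    c['R'],c['t']=R,t
    h,w=c['pixels'].shape[:2]; c['f']=h/2/np.tan(np.radians(c['fovy']/2))
    return c
def save(c,p): 
    cv2.imwrite('pics/'+p+'.png',c['pixels']); np.savez('pics/'+p+'.npz',**{k:c[k] for k in('R','t','f','cx','cy','k1')})
def load(p): return {k:v for k,v in np.load('pics/'+p+'.npz').items()}
def ray(c,u,v):
    d=np.array([(u-c['cx'])/c['f'],(v-c['cy'])/c['f']]); r=d.copy()
    for _ in range(30): r=d/(1+c['k1']*(r@r))
    w=c['R'].T@np.array([r[0],r[1],1]); return -c['R'].T@c['t'], w/np.linalg.norm(w)
def onz(c,u,v,z): o,d=ray(c,u,v); return o+d*(z-o[2])/d[2]
def tri(*obs):
    A=np.zeros((3,3));b=np.zeros(3)
    for c,u,v in obs:
        o,d=ray(c,u,v);P=np.eye(3)-np.outer(d,d);A+=P;b+=P@o
    x=np.linalg.solve(A,b); return x,[np.linalg.norm(np.cross(x-ray(c,u,v)[0],ray(c,u,v)[1])) for c,u,v in obs]
def proj(c,X):
    p=c['R']@np.array(X)+c['t'];s=p[:2]/p[2];s=s*(1+c['k1']*(s@s));return s*c['f']+[c['cx'],c['cy']]
E
python3 - <<'E'
from h import *
print(ctrl.observe())
for n in('scene','side','wrist'):
    c=cap(n);save(c,n+'0');print(n,c['f'],c['k1'],c['R'].T@-c['t'])
E
```

```text
{'clock': 0.0, 'qpos': array([-9.97612269e+00,  1.40841565e+01,  8.93260813e+01,  1.55974093e-03,
        7.67005884e+01, -9.97473320e+00]), 'qd': array([-0.05643343, -0.06231736, -0.01388185, -0.06644335,  0.08901698,
        0.05138167]), 'tau': array([ 6.17919522e-04, -4.29512215e+01, -3.26122355e+01, -1.30276699e-04,
        5.42047856e-03, -1.36905024e-05]), 'tcp_pos': array([6.49440392e+02, 1.00660146e-01, 2.30168918e+02]), 'eef_rot': array([-1.79891112e+02, -2.06908995e-02,  8.99982306e+01]), 'wrist_force': array([-1.02829855, -0.08832823,  0.32431619]), 'moment': array([-0.02014733,  0.02453269,  0.02667353]), 'grasp_force': 0.0, 'finger_gap': 0.9972836786870356}
scene 413.3467696191812 -0.052484109428813104 [-313.87893641 -552.35984545 1203.83118449]
side 356.72565805733996 -0.024650546433635147 [ 209.84947479 -840.05299422  663.97145884]
wrist 308.11375179035497 0.023602743879582746 [648.70918683  76.0325762  374.17274704]
```

View pics/scene0.png

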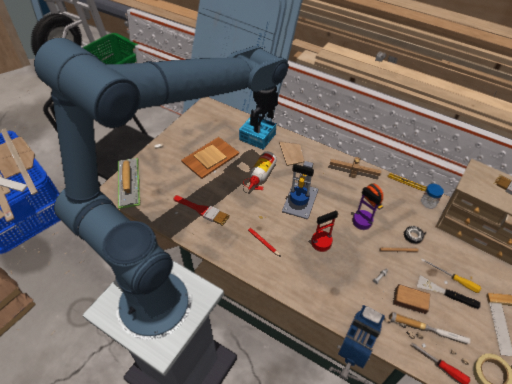

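View pics/side0.png

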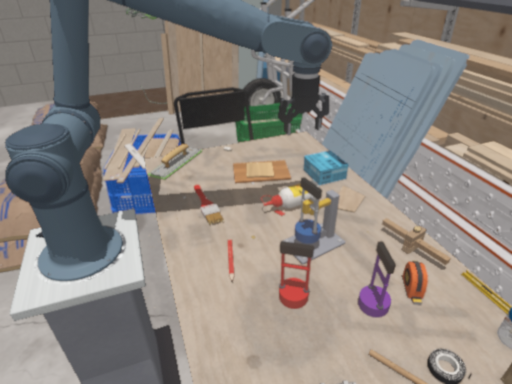

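Three similar weights are in view. Blue is at scene (302,187) and side (309,215), hanging on the yellow hook at the grey post. Red is at scene (323,232), purple at scene (367,208), and both stand on the table. Blue fits the description, and I'll confirm it in one enlarged crop. The board is at scene (210,155) and side (262,171).

Run:
```python
from h import *
a=cv2.imread('pics/scene0.png');b=cv2.imread('pics/side0.png')
A=cv2.resize(a[155:225,265:335],(400,400),interpolation=cv2.INTER_CUBIC)
B=cv2.resize(b[170:270,280:360],(400,500),interpolation=cv2.INTER_CUBIC)
C=cv2.resize(a[130:180,175:245],(400,286),interpolation=cv2.INTER_CUBIC)
o=np.zeros((600,800,3),np.uint8);o[:400,:400]=A;o[:500,400:]=B;o[400:,:]=0
o[:500,400:]=B;o[400:600,:400]=cv2.resize(C,(400,200))
cv2.imwrite('pics/crop0.png',o)
```

```text
(no output)
```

View pics/crop0.png

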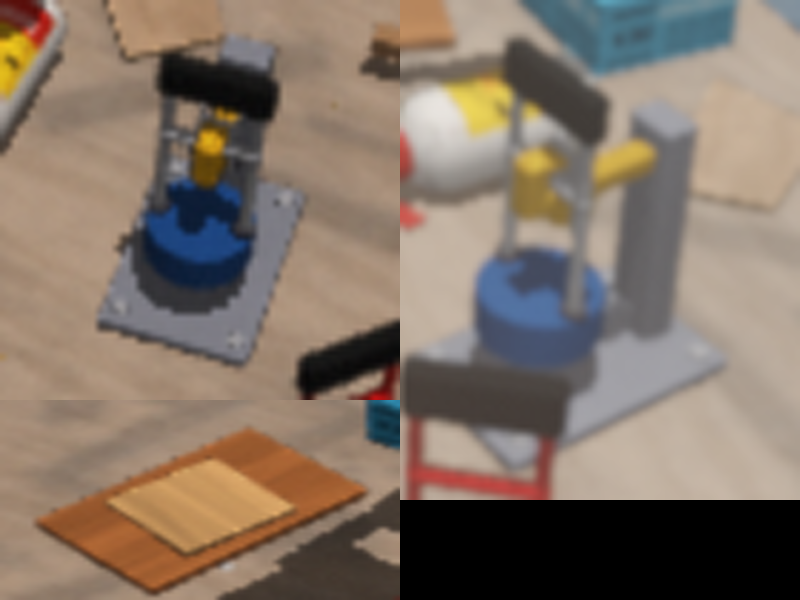

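The crop confirms it: the blue weight's bar sits on the yellow hook. Next I compute positions.

Run:
```python
from h import *
s=load('scene0');d=load('side0')
S=lambda U,V:(s,(U+.5)/5.714-.5+265,(V+.5)/5.714-.5+155)
D=lambda U,V:(d,(U-400+.5)/5-.5+280,(V+.5)/5-.5+170)
P=lambda U,V:(s,(U+.5)/5.714-.5+175,(V-400+.5)/4-.5+130)
print('grip',tri(S(219,88),D(556,90)),onz(*S(219,88),190),onz(*D(556,90),190))
print('gripL/R top',[onz(*S(*p),204)[:2] for p in((163,62),(275,90))],'side',[onz(*D(*p),204)[:2] for p in((517,42),(604,98))])
print('postTop',tri(S(248,45),D(664,112)))
c=[onz(*S(*p),10) for p in((99,323),(247,362),(303,190))]
print('base',c,[onz(*D(*p),10) for p in((515,468),(725,358))])
for a,b in((0,1),(1,2)):v=c[b]-c[a];print(np.linalg.norm(v),np.degrees(np.arctan2(v[1],v[0])))
p=[onz(*P(*q),20) for q in((107,503),(210,458),(296,510),(188,553))]
print('patch',np.round(p),np.mean(p,0),[np.linalg.norm(p[i]-p[i-1]) for i in range(4)])
b=[onz(*P(*q),12) for q in((36,523),(250,428),(366,490),(153,592))]
print('board',np.round(b),np.mean(b,0),[np.linalg.norm(b[i]-b[i-1]) for i in range(4)])
```

```text
grip (array([ 576.80387016, -199.56540407,  190.86325124]), [np.float64(0.6020617488706428), np.float64(0.6020617488707283)]) [ 576.76319335 -199.45045109  190.        ] [ 578.23284112 -197.80236317  190.        ]
gripL/R top [array([ 565.44728603, -166.95316384]), array([ 580.39927316, -232.61097091])] side [array([ 569.55638893, -170.74451581]), array([ 585.18449134, -231.17477771])]
postTop (array([ 650.87798588, -185.03227904,  152.28591777]), [np.float64(0.7453438039227119), np.float64(0.7453438039226395)])
base [array([ 513.07854382, -166.01942923,   10.        ]), array([ 535.51871459, -259.91708016,   10.        ]), array([ 682.18759965, -227.18098743,   10.        ])] [array([ 535.48495473, -262.69906731,   10.        ]), array([ 679.77149372, -228.90526136,   10.        ])]
96.54185679840693 -76.55924381148175
150.27778815290736 12.582033086166085
patch [[562. 271.  20.]
 [654. 248.  20.]
 [625. 153.  20.]
 [537. 182.  20.]] [594.58607981 213.67500176  20.        ] [np.float64(92.62676993786037), np.float64(94.74573225539939), np.float64(99.5889888031893), np.float64(92.96863660941746)]
board [[519. 302.  12.]
 [714. 255.  12.]
 [682. 132.  12.]
 [488. 177.  12.]] [600.73707648 216.40831721  12.        ] [np.float64(128.84147389229264), np.float64(200.11555789278927), np.float64(127.92466410611338), np.float64(198.79996243808398)]
```

>>> {"api": "servo_tool", "payload": {"translation": [[-1.5,-0.5,0],[-4,-1.5,0],[-7,-2.6,0],[-10,-3.7,0],[-13,-4.8,0],[-16,-5.9,0],[-18.5,-6.8,0],[-19.9,-7.3,0],[-19.9,-7.3,0],[-19.9,-7.3,0]], "delta_rot": [[0,0,-0.02],[0,0,-0.05],[0,0,-0.08],[0,0,-0.11],[0,0,-0.14],[0,0,-0.17],[0,0,-0.2],[0,0,-0.227],[0,0,-0.227],[0,0,-0.227]]}}

```text
clock: 1.4
tcp_pos: [577.1, -198.4, 231.1]
eef_rot: [-180.0, -0.0, 103.0]
wrist_force: [-0.8, -0.6, -0.5]
finger_gap: 1.001
grasp_force: 0.0
```

Run:
```python
from h import *
c=cap('wrist');save(c,'wrist1');o=ctrl.observe();print(o['tcp_pos'],o['eef_rot'],o['wrist_force'])
cv2.imwrite('pics/wrist1b.png',cv2.resize(c['pixels'],(800,600),interpolation=cv2.INTER_CUBIC))
s=load('scene0');d=load('side0');print('red',tri((s,327,217),(d,296,249)),tri((s,322,241),(d,294,293)))
```

```text
[ 577.17050475 -198.27256352  231.13932017] [-1.79996469e+02 -1.96217080e-02  1.03032488e+02] [-0.12685197 -0.42239936 -0.10918941]
red (array([ 470.94927112, -344.58387762,  150.65756557]), [np.float64(0.05758244696153141), np.float64(0.0575824469615202)]) (array([ 471.45155976, -346.58456873,   14.87096532]), [np.float64(0.8194734428865805), np.float64(0.8194734428866128)])
```

View pics/wrist1b.png

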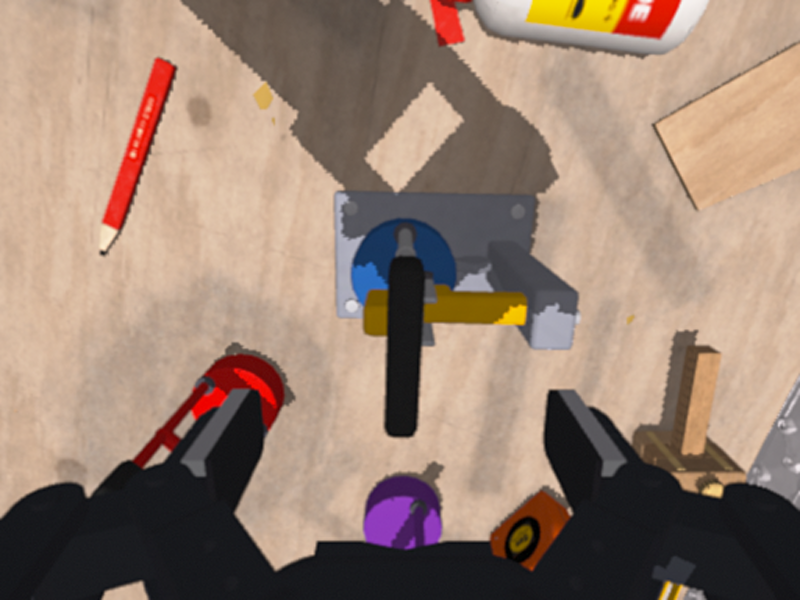

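The wrist view shows the black grip between the fingers, from (405,258) to (401,436) in the enlarged picture. The hook, base and post are nearly aligned with the picture axes. Red and purple are well clear of the draw-off path.

Run:
```python
from h import *
c=load('wrist1');k=1.5625
W=lambda u,v,z:onz(c,(u+.5)/k-.5,(v+.5)/k-.5,z)
a=W(406,260,203);b=W(402,434,203);print('grip',a,b,(a+b)/2,np.linalg.norm(a-b),np.degrees(np.arctan2(*(a-b)[1::-1]))-90)
l=W(388,400,204);r=W(419,400,204);print('thick',np.linalg.norm(l-r),(l+r)/2)
a=W(335,192,10);b=W(538,194,10);print('base',np.linalg.norm(a-b),np.degrees(np.arctan2(*(b-a)[1::-1])))
l=W(390,346,204);r=W(421,346,204);print('mid',(l+r)/2)
```

```text
grip [ 568.28225778 -160.75094637  203.        ] [ 583.13459401 -231.6706433   203.        ] [ 575.7084259  -196.21079484  203.        ] 72.45823144403677 11.828205428107978
thick 12.295531094603254 [ 580.11481358 -215.91044947  204.        ]
base 150.18793107549868 12.43081828910496
mid [ 575.6572865  -193.25815655  204.        ]
```

>>> {"api": "servo_tool", "payload": {"translation": [[0.1,-0.1,0.8],[0.1,-0.1,2],[0.1,-0.1,3.2],[0.1,-0.1,4.4],[0.1,-0.1,5.3],[0.1,-0.1,5.7],[0.1,-0.1,5.7],[0.1,-0.1,5.7]], "delta_rot": [[0,0,0.009],[0,0,0.009],[0,0,0.009],[0,0,0.009],[0,0,0.009],[0,0,0.009],[0,0,0.009],[0,0,0.009]]}}

```text
clock: 2.45
tcp_pos: [576.1, -198.5, 174.9]
eef_rot: [180.0, 0.0, 102.5]
wrist_force: [-0.2, -0.1, -0.3]
finger_gap: 0.999
grasp_force: 0.0
```

>>> {"api": "servo_tool", "payload": {"translation": [[0,0,0],[0,0,0],[0,0,0],[0,0,0],[0,0,0],[0,0,0],[0,0,0],[0,0,0]], "delta_rot": [[0,0,0],[0,0,0],[0,0,0],[0,0,0],[0,0,0],[0,0,0],[0,0,0],[0,0,0]], "jaw": 0.8}}

```text
clock: 3.45
tcp_pos: [576.1, -198.2, 174.6]
eef_rot: [180.0, 0.0, 102.5]
wrist_force: [2.4, 1.3, 1.0]
finger_gap: 0.151
grasp_force: 59.9
```

>>> {"api": "servo_tool", "payload": {"translation": [[0,0.1,-0.1],[0,0.3,-0.1],[0,0.5,-0.1],[0,0.7,-0.1],[0,0.9,-0.1],[0,1.1,-0.1],[0,1.3,-0.1],[0,1.45,-0.1],[0,1.45,-0.1],[0,1.45,-0.1]], "delta_rot": [[0,0,0],[0,0,0],[0,0,0],[0,0,0],[0,0,0],[0,0,0],[0,0,0],[0,0,0],[0,0,0],[0,0,0]]}}

```text
clock: 4.7
tcp_pos: [587.4, -195.7, 174.5]
eef_rot: [-179.6, -0.1, 102.5]
wrist_force: [-9.1, -2.6, 3.4]
finger_gap: 0.148
grasp_force: 60.2
```

Run:
```python
from h import *
o=ctrl.observe();print(o['tcp_pos'],o['wrist_force'],o['moment'],o['grasp_force'])
c=cap('side');save(c,'side2');w=cap('scene');save(w,'scene2')
b=np.hstack([cv2.resize(i['pixels'][y:y+100,x:x+80],(400,500),interpolation=cv2.INTER_CUBIC) for i,x,y in((c,280,170),(w,262,140))])
cv2.imwrite('pics/c2.png',b)
```

```text
[ 587.35002848 -195.676735    174.54936047] [-9.09492774 -2.59047565  3.42969775] [-0.4946114   1.88455364 -0.03785706] 60.24915039539337
```

View pics/c2.png

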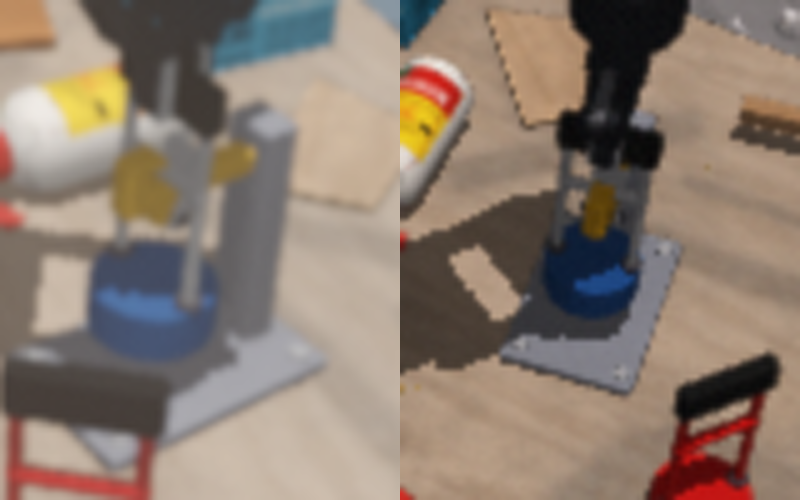

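>>> {"api": "servo_tool", "payload": {"translation": [[0,0,-0.15],[0,0.15,-0.25],[0,0.3,-0.3],[0,0.4,-0.3],[0,0.4,-0.3],[0,0.4,-0.3]], "delta_rot": [[0,0,0],[0,0,0],[0,0,0],[0,0,0],[0,0,0],[0,0,0]]}}

```text
clock: 5.55
tcp_pos: [590.8, -194.0, 174.9]
eef_rot: [-179.5, -0.2, 102.5]
wrist_force: [-5.1, -2.0, -6.9]
finger_gap: 0.155
grasp_force: 58.9
```

>>> {"api": "servo_tool", "payload": {"translation": [[0,0,-0.2],[0,0,-0.5],[0,0,-0.8],[0,0,-1.1],[0,-0.05,-1.4],[0,-0.1,-1.7],[0,-0.15,-2.0],[0,-0.2,-2.3],[0,-0.2,-2.6],[0,-0.2,-2.7],[0,-0.2,-2.7]], "delta_rot": [[0,0,0],[0,0,0],[0,0,0],[0,0,0],[0,0,0],[0,0,0],[0,0,0],[0,0,0],[0,0,0],[0,0,0],[0,0,0]]}}

```text
clock: 6.92
tcp_pos: [592.0, -194.7, 205.4]
eef_rot: [180.0, 0.0, 102.5]
wrist_force: [-0.2, 0.5, -6.4]
finger_gap: 0.152
grasp_force: 58.9
```

>>> {"api": "servo_tool", "payload": {"translation": [[0,0,0.2],[0,-0.3,0.2],[0,-0.8,0.2],[0,-1.3,0.2],[0,-1.8,0.2],[0,-2.4,0.2]], "delta_rot": [[0,0,0],[0,0,0],[0,0,0],[0,0,0],[0,0,0],[0,0,0]]}}

```text
clock: 7.68
tcp_pos: [568.1, -200.0, 203.4]
eef_rot: [180.0, 0.0, 102.5]
wrist_force: [0.6, 0.0, -7.3]
finger_gap: 0.151
grasp_force: 58.9
```

Clear of the lip with no contact force. I'll continue drawing it off.

>>> {"api": "servo_tool", "payload": {"translation": [[0,-0.7,0],[0,-1.5,0],[0,-2.5,0],[0,-3.5,0],[0,-4.7,0],[0,-6,0],[0,-7.2,0],[0,-8.3,0],[0,-9,0],[0,-9,0]], "delta_rot": [[0,0,0],[0,0,0],[0,0,0],[0,0,0],[0,0,0],[0,0,0],[0,0,0],[0,0,0],[0,0,0],[0,0,0]]}}

```text
clock: 8.93
tcp_pos: [480.3, -219.5, 203.3]
eef_rot: [180.0, 0.0, 102.5]
wrist_force: [-0.7, 0.5, -6.4]
finger_gap: 0.153
grasp_force: 58.9
```

Run:
```python
from h import *
c=cap('side');save(c,'side3');w=cap('scene');save(w,'scene3')
b=np.hstack([cv2.resize(i['pixels'][y:y+160,x:x+107],(400,600),interpolation=cv2.INTER_CUBIC) for i,x,y in((c,250,130),(w,240,110))])
cv2.imwrite('pics/c3.png',b)
```

```text
(no output)
```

View pics/c3.png

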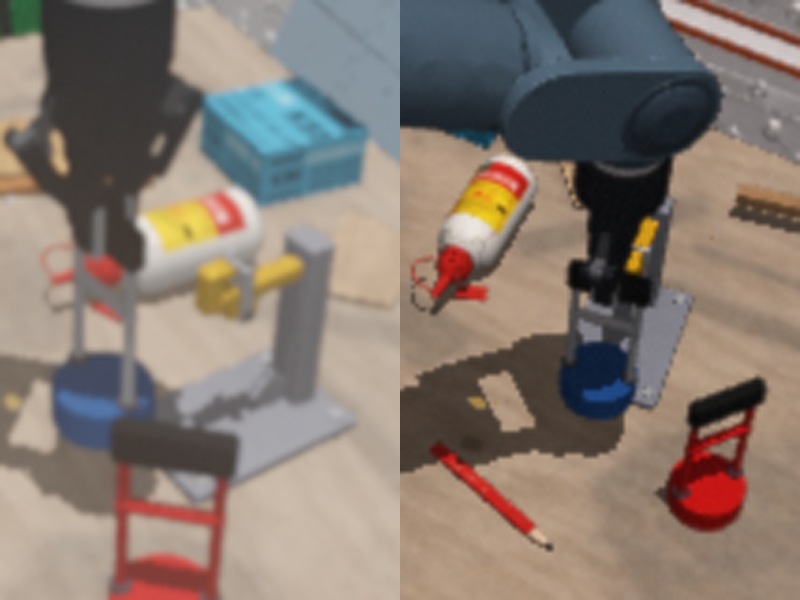

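The weight is off the hook and hangs upright in the gripper. I'll raise it and carry it to just short of the board, then look at the patch from near.

>>> {"api": "servo_tool", "payload": {"translation": [[0,0,-1],[0,0,-3],[0,0,-5],[0.5,0.3,-7],[2,1,-8],[4.5,2.3,-8],[7.5,4,-8],[10.5,5.8,-8],[13.5,7.6,-8],[16.5,9.6,-8],[19.5,11.6,-8],[22.5,14,-8],[25,16.5,-8],[27,18.5,-8],[28.5,20,-8],[29,20.6,-8],[29,20.6,-8],[29,20.6,-8]], "delta_rot": [[0,0,0],[0,0,0],[0,0,0],[0,0,0],[0,0,0],[0,0,0],[0,0,0],[0,0,0],[0,0,0],[0,0,0],[0,0,0],[0,0,0],[0,0,0],[0,0,0],[0,0,0],[0,0,0],[0,0,0],[0,0,0]]}}

```text
clock: 11.28
tcp_pos: [618.7, 107.6, 283.2]
eef_rot: [-180.0, 0.0, 102.4]
wrist_force: [-0.2, 0.1, -6.8]
finger_gap: 0.155
grasp_force: 58.9
```

Run:
```python
from h import *
c=cap('wrist');save(c,'wrist4')
cv2.imwrite('pics/wrist4b.png',cv2.resize(c['pixels'],(800,600),interpolation=cv2.INTER_CUBIC))
```

```text
(no output)
```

View pics/wrist4b.png

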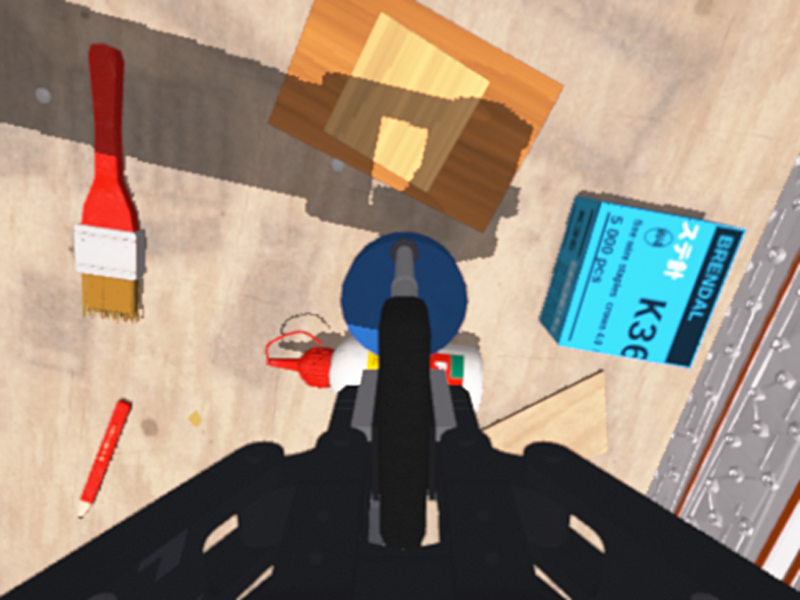

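Patch corners in the enlarged picture are (383,12), (490,80), (429,191) and (324,132). The hanging disc spans u 341–467. I'll work out the patch centre and the foot's height and offset in the hand.

Run:
```python
from h import *
c=load('wrist4');k=1.5625
W=lambda u,v,z:onz(c,(u+.5)/k-.5,(v+.5)/k-.5,z)
p=np.array([W(*q,20) for q in((383,12),(490,80),(429,191),(324,132))])
print(np.round(p),p.mean(0),[np.linalg.norm(p[i]-p[i-1]) for i in range(4)])
b=np.array([W(*q,12) for q in((563,86),(485,233),(268,123))]);print('board mid',(b[0]+b[2])/2,[np.linalg.norm(b[i]-b[i-1]) for i in(1,2)])
im=cv2.imread('pics/wrist4.png').astype(int);m=(im[:,:,0]>im[:,:,2]*2)&(im[:,:,0]>60);m[:, 310:]=0;m[:,:200]=0;m[:140]=0;m[230:]=0
ys,xs=np.where(m);print('disc px',xs.min(),xs.max(),ys.min(),ys[xs==xs.min()].mean(),ys[xs==xs.max()].mean())
# model: disc rim circles at foot centre (tcp x,y + tool offset), fit foot z and offset
from scipy.optimize import least_squares
o=np.array([618.7,107.6,283.2]);th=np.linspace(0,2*np.pi,180)
def ext(q):
    P=[]
    for h in(0,30):
        for t in th:P.append(proj(c,[o[0]+q[0]+35*np.cos(t),o[1]+q[1]+35*np.sin(t),q[2]+h]))
    P=np.array(P);return np.array([P[:,0].min(),P[:,0].max(),P[:,1].min()])
r=least_squares(lambda q:ext(q)-[xs.min()-.5,xs.max()+.5,ys.min()-.5],[0,0,148]);print('foot rel xy,z',r.x,r.fun,'pred at 148.6',ext([0,0,148.6]))
```

```text
[[565. 274.  20.]
 [655. 247.  20.]
 [629. 156.  20.]
 [536. 182.  20.]] [596.37335844 214.95014788  20.        ] [np.float64(96.06059552804955), np.float64(93.67713270047044), np.float64(94.80910277541588), np.float64(95.81446941870698)]
board mid [601.73279169 217.85474237  12.        ] [np.float64(128.0814799749727), np.float64(200.16506357111732)]
disc px 219 297 149 192.5 191.0
foot rel xy,z [  0.15974961  -5.37061452 136.18228515] [-1.43984380e-10  2.01572448e-09 -1.56876467e-09] pred at 148.6 [217.64499273 300.73543641 144.85483195]
```

>>> {"api": "servo_tool", "payload": {"translation": [[0.8,0,0],[2.5,0,0],[4.5,0,0],[6.5,0,0.5],[8.5,0.1,1.5],[10,0.2,3],[11.1,0.2,4.5],[11.1,0.2,6],[11.1,0.2,7.5],[11.1,0.2,8.5],[11.1,0.2,8.5],[11.1,0.2,8.5]], "delta_rot": [[0,0,0],[0,0,0],[0,0,0],[0,0,0],[0,0,0],[0,0,0],[0,0,0],[0,0,0],[0,0,0],[0,0,0],[0,0,0],[0,0,0]]}}

```text
clock: 12.82
tcp_pos: [597.6, 217.0, 199.1]
eef_rot: [179.9, 0.0, 102.5]
wrist_force: [0.2, 0.6, -6.2]
finger_gap: 0.155
grasp_force: 58.9
```

Run:
```python
from h import *
print(ctrl.observe()['tcp_pos'])
c=cap('side');save(c,'side5');w=cap('scene');save(w,'scene5')
b=np.hstack([cv2.resize(i['pixels'][y:y+90,x:x+60],(400,600),interpolation=cv2.INTER_CUBIC) for i,x,y in((c,235,100),(w,180,90))])
cv2.imwrite('pics/c5.png',b)
```

```text
[597.56587356 216.99870207 199.06981721]
```

View pics/c5.png

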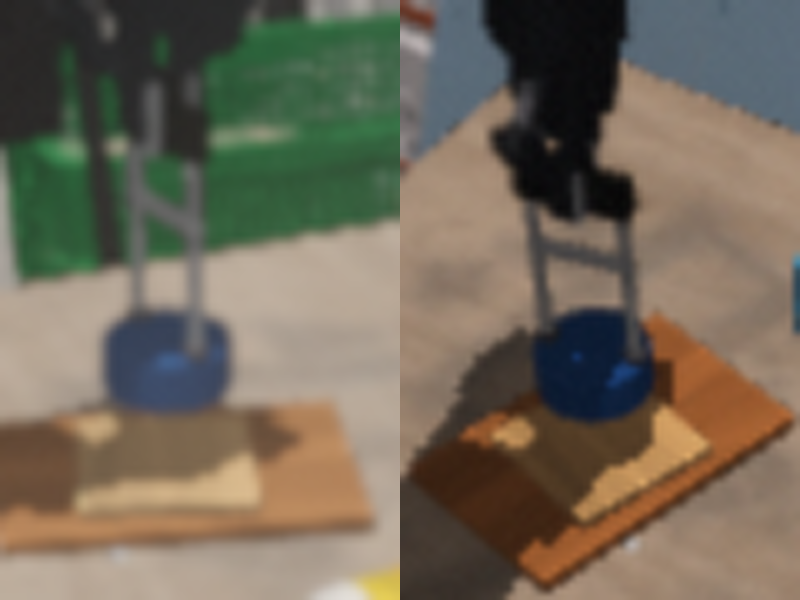

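The disc hangs upright over the patch. In the side view it spans u 103–230 and v 310–412 of the crop, in the scene view u 535–655 and v 308–420. I'll fit the foot's position from both.

Run:
```python
from h import *
from scipy.optimize import least_squares
d=load('side5');s=load('scene5');k=20/3
def box(l,r,t,b,ox,oy,o):return np.array([(l-o)/k-.5+ox,(r-o)/k-.5+ox,t/k-.5+oy,b/k-.5+oy])
B=np.r_[box(103,231,309,412,235,100,0),box(535,655,308,420,180,90,400)]
th=np.linspace(0,2*np.pi,120)
def ext(c,q):
    P=np.array([proj(c,[q[0]+35*np.cos(t),q[1]+35*np.sin(t),q[2]+h]) for h in(0,30) for t in th])
    return [P[:,0].min(),P[:,0].max(),P[:,1].min(),P[:,1].max()]
r=least_squares(lambda q:np.r_[ext(d,q),ext(s,q)]-B,[597,215,60]);print(r.x,r.fun)
for n,c,sl in(('side',d,slice(0,4)),('scene',s,slice(4,8))):
    print(n,least_squares(lambda q:np.array(ext(c,q))-B[sl],[597,215,60]).x)
# patch top corners same views: side front edge & scene corners
S=lambda u,v:onz(s,(u-400)/k-.5+180,v/k-.5+90,20)
D=lambda u,v:onz(d,u/k-.5+235,v/k-.5+100,20)
print('scene patch right,near',S(713,445),S(582,522),'side front L,R',D(78,508),D(260,505))
```

```text
[598.91843943 215.99430543  65.09663131] [-0.15365447  0.57842996 -0.77904917  0.50922189 -0.40960065  0.08399948
 -0.33895197  0.77535056]
side [619.93306188 275.35310079  31.82818242]
scene [641.54652595 250.93366245  14.29932283]
scene patch right,near [629.20222223 155.54871628  20.        ] [535.65697609 184.7979499   20.        ] side front L,R [535.21342839 183.34813566  20.        ] [625.41813881 151.30839123  20.        ]
```

>>> {"api": "servo_tool", "payload": {"translation": [[0,-0.2,0.5],[0,-0.2,1.3],[0,-0.2,2.1],[0,-0.2,2.9],[0,-0.2,3.5],[0,-0.2,3.8],[0,-0.2,3.9],[0,-0.2,4.0],[0,-0.2,4.1],[0,-0.2,4.1]], "delta_rot": [[0,0,0],[0,0,0],[0,0,0],[0,0,0],[0,0,0],[0,0,0],[0,0,0],[0,0,0],[0,0,0],[0,0,0]]}}

```text
clock: 14.18
tcp_pos: [595.0, 216.7, 157.3]
eef_rot: [180.0, 0.0, 102.5]
wrist_force: [-0.7, -0.1, -7.2]
finger_gap: 0.155
grasp_force: 58.9
```

>>> {"api": "servo_tool", "payload": {"translation": [[0,0,0.05],[0,0,0.1],[0,0,0.15],[0,0,0.2],[0,0,0.2]], "delta_rot": [[0,0,0],[0,0,0],[0,0,0],[0,0,0],[0,0,0]]}}

```text
clock: 14.8
tcp_pos: [595.0, 216.7, 155.3]
eef_rot: [-180.0, -0.0, 102.5]
wrist_force: [1.0, -1.1, -6.7]
finger_gap: 0.148
grasp_force: 58.9
```

>>> {"api": "servo_tool", "payload": {"translation": [[0,0,0.05],[0,0,0.1],[0,0,0.1]], "delta_rot": [[0,0,0],[0,0,0],[0,0,0]]}}

```text
clock: 15.18
tcp_pos: [595.3, 216.7, 155.0]
eef_rot: [180.0, 0.0, 102.5]
wrist_force: [-0.1, -1.6, -2.6]
finger_gap: 0.151
grasp_force: 59.5
```

Contact has begun: the weight is partly unloaded. I'll go half a millimetre more.

>>> {"api": "servo_tool", "payload": {"translation": [[0,0,0.03],[0,0,0.06],[0,0,0.06]], "delta_rot": [[0,0,0],[0,0,0],[0,0,0]]}}

```text
clock: 15.55
tcp_pos: [595.6, 216.6, 154.9]
eef_rot: [179.9, 0.0, 102.5]
wrist_force: [-2.1, -3.5, 4.4]
finger_gap: 0.151
grasp_force: 60.6
```

>>> {"api": "servo_tool", "payload": {"translation": [[0,0,-0.03],[0,0,-0.03]], "delta_rot": [[0,0,0],[0,0,0]]}}

```text
clock: 15.8
tcp_pos: [595.6, 216.7, 154.9]
eef_rot: [179.9, 0.0, 102.5]
wrist_force: [-1.7, -2.3, 4.9]
finger_gap: 0.15
grasp_force: 60.6
```

>>> {"api": "servo_tool", "payload": {"translation": [[0,0,0],[0,0,0],[0,0,0],[0,0,0],[0,0,0],[0,0,0],[0,0,0]], "delta_rot": [[0,0,0],[0,0,0],[0,0,0],[0,0,0],[0,0,0],[0,0,0],[0,0,0]], "jaw": 6}}

```text
clock: 16.68
tcp_pos: [595.0, 216.7, 154.0]
eef_rot: [180.0, 0.0, 102.5]
wrist_force: [0.4, -0.6, 0.2]
finger_gap: 0.704
grasp_force: 0.0
```

>>> {"api": "servo_tool", "payload": {"translation": [[0,0,-0.5],[0,0,-1.5],[0,0,-3],[0,0,-5],[0,0,-7.5],[0,0,-10],[0,0,-12],[0,0,-13],[0,0,-13]], "delta_rot": [[0,0,0],[0,0,0],[0,0,0],[0,0,0],[0,0,0],[0,0,0],[0,0,0],[0,0,0],[0,0,0]]}}

```text
clock: 17.8
tcp_pos: [595.3, 216.8, 284.8]
eef_rot: [179.9, 0.0, 102.5]
wrist_force: [-0.6, 0.2, -0.5]
finger_gap: 0.701
grasp_force: 0.0
```

Run:
```python
from h import *
c=cap('side');w=cap('scene');save(c,'side6');save(w,'scene6')
b=np.hstack([cv2.resize(i['pixels'][y:y+120,x:x+80],(400,600),interpolation=cv2.INTER_CUBIC) for i,x,y in((c,225,90),(w,170,80))])
cv2.imwrite('pics/c6.png',b)
```

```text
(no output)
```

View pics/c6.png

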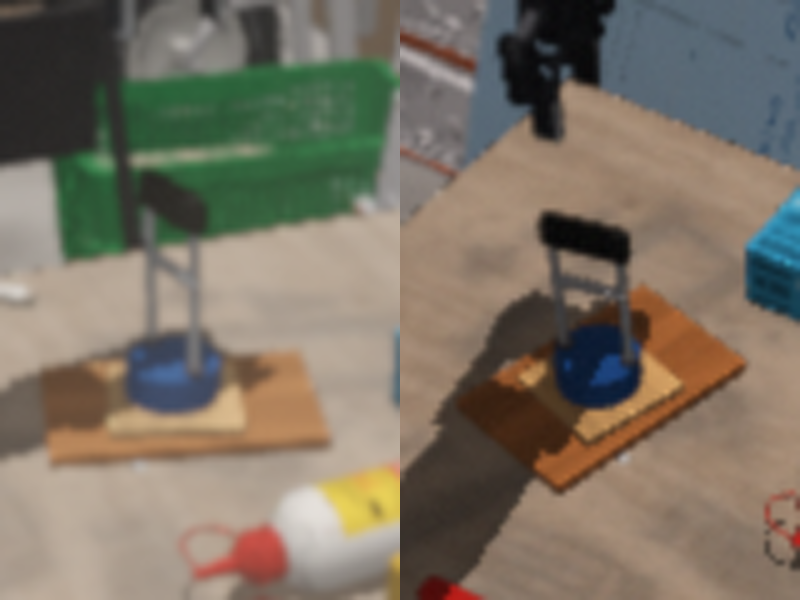

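The weight stands upright, centred on the patch: the disc is at scene crop (598,365) and the patch spans 520–683. The patch hasn't shifted and the gripper is clear, so I'm handing in.

```bash
python3 -c "
from bench import ctrl
print(ctrl.finish_job())"
```

```text
the job is handed in; nothing more can be done
None
```

The blue weight is off the hook and standing upright near the middle of the plywood patch, with the gripper clear of it. The job was handed in at about 18 s and no verdict was returned.

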